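Clear and hold the dip tank's sprung cover at the set angle for tacking

TASK

The welder is about to tack a stay to this dip tank's self-closing cover: pick up the scraper block, use it to scrape all four loose steel chips off the shut cover and down onto the bench without fingering them, then set the scraper back down on the bench. Next lift the clean cover by its handle against its spring until it is parallel with the blade of the protractor at the tank's end, and finish holding it still there with the gripper: do not let go. Leave the protractor blade as it is set, and do not disturb the flat stay, the magnet square, the chipping hammer or the carton of tubes.

Things in the scene. Friction and masses are not known exactly. Their poses are not given: they have to be found in the camera images.
- tank: welded sheet-steel dip tank bolted to the bench, 220 (x) x 300 (y) x 106 mm high, turned by up to 12 degrees; origin at the centre of its underside on the bench; -x is its front (drain stub low on it), z up. A protractor stands on a post at its left end (y +175 to +221 mm); its right end (-y) is free, bare bench below.
- cover_top (a point): centre of the top face of the shut cover, fixed to the tank, 112 mm above the bench, 1 mm in front (-x) of the tank's centre; axes as the tank's. The cover is a flat plate reaching 115 mm from here in x and 156 mm in y, either way; only the handle stands on it, near its front edge (79 mm to -x of here), and low hinge leaves at its rear edge.
- lid_hinge (a point): middle of the cover's hinge axis, fixed to the tank: the axis runs along the tank's y, 118 mm behind the tank's centre (+x, far from the robot) and 104 mm above the bench; axes as the tank's.
- lid (a joint): opening angle of the cover, rad: 0 = shut and level, growing as its front edge rises; stops at 1.4. To be held at the value of blade. Mass about 0.8 kg; torsion springs (0.96 N m when shut, 1.2 N m more per rad) and its weight pull it shut when let go: about 9 N up at the handle at the start, about 13 N at 0.8 rad.
- lid_handle (a point): middle of the cover's round steel handle bar, 12 mm thick, 130 mm long along y, on two legs 118 mm apart, axis 42 mm above the cover's top; moves with the cover and has its axes (x from front edge to hinge, z out of the top). From lid_hinge at angle a, in the tank's x and z, mm: x = -198 cos a + 50 sin a, z = 198 sin a + 50 cos a. The bar can turn between the finger pads.
- blade (a joint): angle at which the protractor blade has been set and locked (stiff), rad, counted as for the cover: 0 = level; 0.42 to 0.80 rad at the start. The cover is right when lid equals this.
- blade_tip (a point): point near the free end of the protractor's blade, a flat steel strip 18 mm wide and 3 mm thick in the upright plane y = +178 mm of the tank, that pivots on the hinge line and points to the tank's front and up; this point lies 240 mm from the pivot, on the middle of the strip. Its x axis runs along the blade towards the pivot.
- scraper: scraper block standing on the bench: steel sole 130 (x) x 34 (y) x 6 mm under a wooden grip 120 x 28 mm that reaches 60 mm above the bench; 0.28 kg; origin at the centre of the underside of its sole, x along its length, z up. Grip it across the 28 mm (its y).
- chip1: loose steel chip on the cover, flat bar end 22 x 14 x 6 mm; origin at the centre of its underside; it lies between x -17 and +77 mm and y -105 and +50 mm (centre) in the tank's frame at the start
- chip2: loose steel chip on the cover, square bar end 13 x 13 x 12 mm; origin at the centre of its underside; it lies between x -17 and +77 mm and y -105 and +50 mm (centre) in the tank's frame at the start
- chip3: loose steel chip on the cover, angle-bar slice, L of 20 x 20 mm, 12 mm high; origin at the centre of its underside; it lies between x -17 and +77 mm and y -105 and +50 mm (centre) in the tank's frame at the start
- chip4: loose steel chip on the cover, flat bar end 18 x 16 x 5 mm; origin at the centre of its underside; it lies between x -17 and +77 mm and y -105 and +50 mm (centre) in the tank's frame at the start
- stay: bystander: flat steel stay 200 (x) x 25 x 5 mm with an upturned end 27 mm high, lying on the bench; origin under its middle
- magnet: bystander: triangular magnet square for welding, legs 90 mm, 16 mm high, on the bench; origin under its middle
- hammer: bystander: steel chipping hammer about 240 mm long (x), head across it 120 mm, 24 mm high, lying on the bench; origin under its middle
- carton: bystander: open cardboard carton 130 x 110 x 75 mm full of short steel tubes, 2.5 kg, on the bench; origin under its middle
Things that resemble listed ones, but are neither listed nor needed, are in the scene too. Of the things like the scraper, leave any that is blue; of the rest the larger one is meant.

How it is judged:
By the outcome, as a careful person would: the job done as asked, in the order asked, and still so for the second after the job is handed in, while the arm keeps its last pose, push and grip.
It also fails if it takes over 67 s, if anything falls off the work surface, if the arm or the gripper's body presses on something with over 40 N, if the wrist force passes 120 N, or if a joint passes its speed limit or range.

ROBOT

A 6-joint arm with a two-finger parallel gripper is mounted at the origin on the work surface. World frame = base frame: x ahead of the robot, y to its left, z up, the work surface at z = 0. Lengths are in m, angles in rad, forces in N, time in s.
With the tool pointing down it reaches from about 0.425 to 0.95 m from the base axis. Payload 3.5 kg.
Tool frame: the origin (TCP) lies midway between the tips of the shut fingers; the grasp point (between the pads) lies 19 mm behind it; z points along the fingers, y is the line along which they close (so a half turn about z gives the same grasp; the last joint's range is limited). The gripper opens to 85 mm and grips with 20 to 120 N. Pads are 22 mm wide; open, the fingers measure 114 mm over their backs; the gripper's body (76 mm by 85 mm) begins 54 mm behind the grasp point. The pads swing forward as they close: fully open they stand 13 mm farther back than shut.
Start: joints at [1.097, 0.286, 1.577, -0, 1.279, -0.15], TCP at [0.215, 0.64, 0.231] pointing down, gripper open.
Joint ranges: [-2.77, 2.77], [-0.9, 2.22], [0.21, 2.48], [-1.53, 4.67], [0.24, 2.81], [-2.84, 2.84]. Speed limits (rad/s): [2.79, 2.79, 3.14, 3.14, 3.14, 3.14].

INTERFACE

Orientations are given as a unit quaternion [x, y, z, w].
In Python, from plant import ctrl gives the robot as it stands.
- The arm moves only by the tool send_rows, never from a script. Its argument "series" is a list that holds one entry, the list of rows, each a list of 7 numbers: the shift along the tool's x, y, z in cm, then the turn, a rotation vector about the tool's x, y, z in rad, then the opening, from -1 (shut) to 1 (fully open). In form: [[[x, y, z, rx, ry, rz, jaw], ...]]. A call has 1 to 10 rows; each row shifts and turns the commanded pose from where the row before left it, along the tool's axes as they then stand; what a row does not reach is not made up. A row lasts 1/8 s, in which the tool goes at most 62.5 mm and 10.7 degrees, less where a joint would pass 70% of its speed; a pose out of reach is approached as far as the arm can. A call is refused whole if a number of a shift passes 6.25 or a number of a turn 0.188, either way. A call with a gripper value outside its range is refused whole. The fingers move at their own pace and stop on an object; "force" is the grip in N (left out, the last holds). Time passes only in rows, so rows that do not move let the fingers close. It gives the time, the measured TCP pose, the force, the opening and the grip force at its end, in the units of the state.
- ctrl.get_state(): the state, without advancing time (a new reading comes with each control period).
- ctrl.read_camera(name): name is "scene" or "top" or "wrist"; returns a dict with "img" (480x640x3 uint8, red, green, blue), "fx", "fy", "cx", "cy" (pixels), "R" (3x3) and "t" (3): a world point X has camera coordinates R X + t; the wrist camera has in their place "hand_eye" (4x4, takes a point from camera to tool coordinates, whose origin is the TCP and whose axes are the flange's). Camera axes: x right, y down, z forward; pixel columns grow to the right and rows downward; lengths in m; the calibration is good to about 2 mm. The wrist camera is an equidistant fisheye: a pixel r from the principal point sees the ray r / f radians off the axis. A picture is of the moment at which its call begins: read the wrist's pose just before it. There is no depth.
- ctrl.sign_off(): hands the job in; it is judged then, once.
The state is a dict: "time": time; "qpos": joint angles; "dq": joint speeds; "joint_efforts": joint torques, N m; "eef_pos": TCP position; "tcp_rot": TCP orientation; "contact_force": force on the tool from outside, world axes, zero at the start; "wrist_torque": the same for the moment, N m; "opening": opening from 0.0 (shut) to 1.0 (fully open); "finger_force": force on a finger pad.
Only numpy, scipy, OpenCV 4.12 (cv2) and the standard library are available. Lean on these libraries where they do the work, as an engineer would, in place of code of your own. Each camera call takes 0.05 s, during which the arm holds its last target. There are 200 camera calls.

## Working session

There is one attempt and no reset: what is moved stays moved. The work goes in short steps, Python scripts to look and compute and a tool call to move; the robot and the scene stay as the last step left them, time stands still between calls to the robot, and variables do not carry over. Pictures are saved under pics/ and viewed, at most 10 in all, crops included, and the job is handed in when it is done.

Besides the shell and the picture viewer there is one more tool, called after ">>>" as name(argument=value, ...) on one line, values as JSON. send_rows: Moves the arm, as the interface text tells. Its arguments: {"type":"object","properties":{"series":{"type":"array"},"force":{"type":"number"}},"required":["series"]}

```bash
ls; mkdir -p pics
python3 - <<'E'
from plant import ctrl
import cv2,json,numpy as np
s=ctrl.get_state();print({k:np.round(v,3).tolist() for k,v in s.items()})
cal={}
for n in("scene","top","wrist"):
    c=ctrl.read_camera(n);cv2.imwrite(f"pics/{n}0.png",c["img"][:,:,::-1]);cal[n]={k:np.array(v).tolist() for k,v in c.items() if k!="img"}
json.dump(cal,open("cal.json","w"));print(cal)
E
```

```text
pics
{'time': 0.0, 'qpos': [1.097, 0.287, 1.578, -0.0, 1.279, -0.15], 'dq': [0.0, 0.001, 0.001, 0.002, 0.005, -0.0], 'joint_efforts': [-0.001, -40.6, -29.261, -0.0, 0.006, -0.0], 'eef_pos': [0.214, 0.639, 0.23], 'tcp_rot': [0.161, 0.987, -0.001, -0.0], 'contact_force': [-0.059, 0.525, 0.342], 'wrist_torque': [-0.012, 0.006, 0.039], 'finger_force': 0.0, 'opening': 1.0}
{'scene': {'fx': 576.8035702036858, 'fy': 576.8035702036858, 'cx': 318.3936212884125, 'cy': 234.55505887052794, 'R': [[-0.18577869435581346, 0.9825736717997416, -0.005937693948236736], [0.6134818000148744, 0.1112685786361666, -0.7818307901706077], [-0.7675456714580304, -0.14889017057637124, -0.623462396084784]], 't': [0.058303810733890515, -0.23522030662853782, 1.8888748011015177]}, 'top': {'fx': 571.4249613245989, 'fy': 571.4249613245989, 'cx': 317.3231673221494, 'cy': 248.15293734639096, 'R': [[-0.06183726243238042, -0.9980836837101388, -0.0022612577182143825], [-0.9778530220741204, 0.06103741265217489, -0.20019465896281494], [0.19994904399716082, -0.010168311970400115, -0.9797535329031959]], 't': [0.06086663598947554, 0.5326861298474286, 1.7266768766869494]}, 'wrist': {'fx': 371.64829954431775, 'fy': 371.64829954431775, 'cx': 320.5544597883672, 'cy': 243.38008081009932, 'hand_eye': [[-0.0010434042783560016, -0.9558826382823706, -0.2937469883042955, 0.0742116979950487], [0.9999993433946428, -0.0008581852721655478, -0.0007594263091721544, -0.0006062189164973697], [0.0004738330848867777, -0.2937475878171098, 0.9558829060788955, -0.1430419042484982], [0.0, 0.0, 0.0, 1.0]]}}
```

View pics/top0.png

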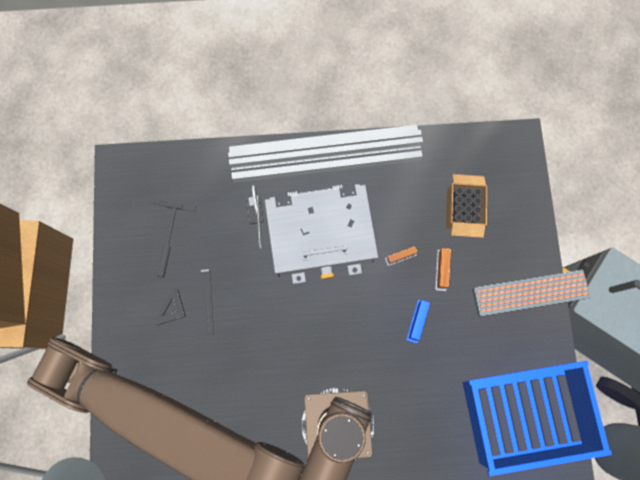

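View pics/scene0.png

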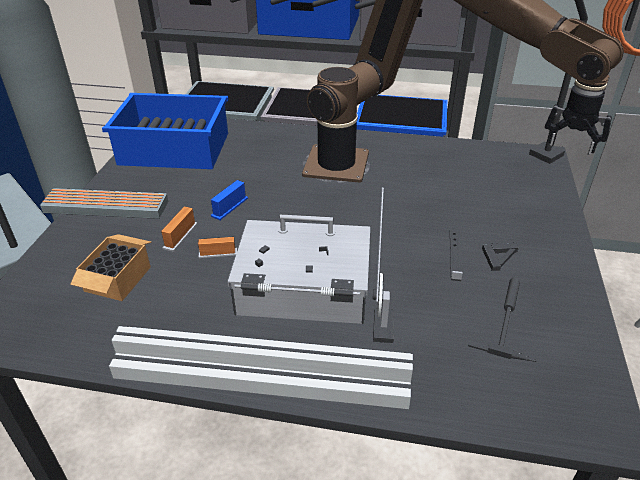

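The top view shows the tank at about (320,230), with two orange scrapers at (401,256) and (444,269) and a blue one at (419,321). The stay, magnet and hammer are on the left and the carton is at (468,205). Next I'll enlarge for measuring.

Run:
```python
import cv2
a=cv2.imread("pics/top0.png")[175:300,240:460];cv2.imwrite("pics/topc.png",cv2.resize(a,None,fx=3.6,fy=3.6,interpolation=cv2.INTER_CUBIC))
a=cv2.imread("pics/scene0.png")[175:345,155:405];cv2.imwrite("pics/scenec.png",cv2.resize(a,None,fx=3.2,fy=3.2,interpolation=cv2.INTER_CUBIC))
```

```text
(no output)
```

View pics/topc.png

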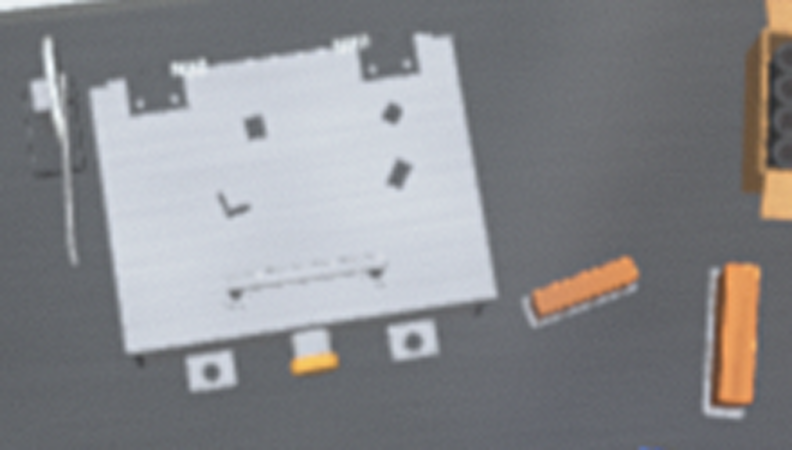

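View pics/scenec.png

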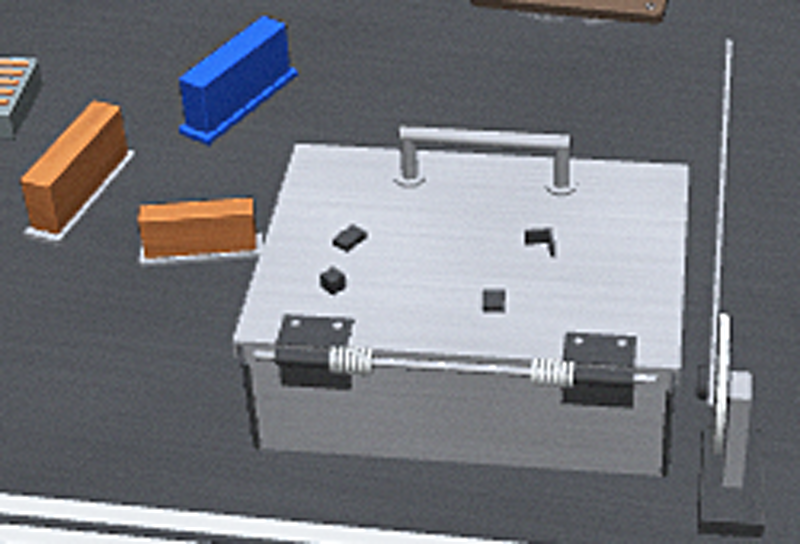

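The crops show the cover corners, four chips, handle, blade, and the larger orange scraper at crop (740,335).

```bash
cat > h.py <<'E'
import json,numpy as np
from scipy.spatial.transform import Rotation as Rt
from scipy.optimize import least_squares
cal=json.load(open("cal.json"))
def ray(cam,u,v):
    c=cal[cam];R=np.array(c["R"]);d=R.T@np.array([(u-c["cx"])/c["fx"],(v-c["cy"])/c["fy"],1]);return -R.T@np.array(c["t"]),d
def atz(cam,u,v,z):
    o,d=ray(cam,u,v);return o+d*(z-o[2])/d[2]
def proj(cam,X):
    c=cal[cam];p=np.array(c["R"])@X+c["t"];return np.array([c["fx"]*p[0]/p[2]+c["cx"],c["fy"]*p[1]/p[2]+c["cy"]])
def T(u,v):return "top",(u+.5)/3.6-.5+240,(v+.5)/3.6-.5+175
def S(u,v):return "scene",(u+.5)/3.2-.5+155,(v+.5)/3.2-.5+175
def wpose(s):
    return np.array(s["eef_pos"]),Rt.from_quat(s["tcp_rot"]).as_matrix()
def wray(s,u,v):
    c=cal["wrist"];H=np.array(c["hand_eye"]);p,R=wpose(s)
    x,y=u-c["cx"],v-c["cy"];r=np.hypot(x,y);a=r/c["fx"];k=np.sin(a)/max(r,1e-9)
    return p+R@H[:3,3],R@H[:3,:3]@np.array([x*k,y*k,np.cos(a)])
def wproj(s,X):
    c=cal["wrist"];H=np.array(c["hand_eye"]);p,R=wpose(s)
    q=H[:3,:3].T@(R.T@(X-p)-H[:3,3]);a=np.arctan2(np.hypot(q[0],q[1]),q[2]);n=np.hypot(q[0],q[1])
    return np.array([c["cx"]+c["fx"]*a*q[0]/n,c["cy"]+c["fy"]*a*q[1]/n])
def tri(rs):
    A=0;b=0
    for o,d in rs:
        d=d/np.linalg.norm(d);M=np.eye(3)-np.outer(d,d);A=A+M;b=b+M@o
    return np.linalg.solve(A,b)
E
python3 - <<'E'
from h import *
L=[(-.116,.156),(-.116,-.156),(.114,-.156),(.114,.156)]
t=[(128,352),(496,295),(450,37),(92,90)];s=[(688,166),(295,145),(237,342),(680,369)]
obs=[(T(*p),(*l,.112)) for p,l in zip(t,L)]+[(S(*p),(*l,.112)) for p,l in zip(s,L)]
H=[(S(400,130),(-.080,-.063,.155)),(S(570,139),(-.080,.063,.155))]
def W(q,l):
    c,s=np.cos(q[2]),np.sin(q[2]);return np.array([q[0]+c*l[0]-s*l[1],q[1]+s*l[0]+c*l[1],l[2]])
f=lambda q:np.concatenate([proj(o[0],W(q,l))-o[1:] for o,l in obs])
r=least_squares(f,[.6,0,.15]);q=r.x;print("tank",q,np.round(r.fun,1))
for o,l in H: print(proj(o[0],W(q,l)),o[1:])
inv=lambda X:[np.cos(q[2])*(X[0]-q[0])+np.sin(q[2])*(X[1]-q[1]),-np.sin(q[2])*(X[0]-q[0])+np.cos(q[2])*(X[1]-q[1]),X[2]]
for n,a,b,z in[("L",(232,207),(543,243),.124),("sq",(255,127),(493,300),.118),("c3",(392,113),(333,280),.118),("c4",(399,173),(350,238),.118)]:
    print(n,np.round(inv(atz(*T(*a),z)),3),np.round(inv(atz(*S(*b),z)),3))
tip=tri([ray(*T(73,264)),ray(*S(729,40))]);print("tip",tip,inv(tip))
x=inv(tip);print("blade",np.arctan2(x[2]-.104,.118-x[0]),np.hypot(x[2]-.104,.118-x[0]))
for n,p in[("A",[(724,263),(760,265),(753,404),(718,401)]),("B",[(533,292),(627,257),(637,277),(541,313)])]:
    P=np.array([atz(*T(*a),.06) for a in p]);print(n,P.mean(0),np.round([np.linalg.norm(P[i]-P[i-1]) for i in range(4)],3),P.round(3).tolist())
for p in[(712,268),(705,413),(742,416)]:print(atz(*T(*p),.006))
np.save("tank.npy",q)
E
```

```text
tank [0.58916273 0.01511833 0.09364877] [-0.4 -0.5  0.2 -0.6 -0.1 -1.3 -0.9 -0.9  0.4 -1.3  0.2 -1.2 -1.2 -0.9
  0.4 -0.9]
[280.41710774 215.52778888] (279.65625, 215.28125)
[332.01836923 218.178721  ] (332.78125, 218.09375)
L [-0.012  0.051  0.124] [0.006 0.052 0.124]
sq [0.055 0.022 0.118] [0.064 0.021 0.118]
c3 [ 0.049 -0.095  0.118] [ 0.053 -0.096  0.118]
c4 [-0.003 -0.092  0.118] [ 0.006 -0.091  0.118]
tip [0.50396469 0.18665582 0.2591418 ] [np.float64(-0.06878391695008884), np.float64(0.17875287382546057), np.float64(0.2591418043630233)]
blade 0.6931200861374749 0.24281106048166812
A [ 0.45027574 -0.36095373  0.06      ] [0.12  0.031 0.121 0.03 ] [[0.512, -0.355, 0.06], [0.508, -0.386, 0.06], [0.388, -0.366, 0.06], [0.393, -0.337, 0.06]]
B [ 0.50026749 -0.23304761  0.06      ] [0.019 0.087 0.019 0.089] [[0.497, -0.188, 0.06], [0.522, -0.272, 0.06], [0.504, -0.279, 0.06], [0.478, -0.193, 0.06]]
[ 0.51825285 -0.3560672   0.006     ]
[ 0.38961528 -0.33649537  0.006     ]
[ 0.38497227 -0.36854767  0.006     ]
```

```bash
cat > plan.py <<'E'
from h import *
from plant import ctrl
import json
q=np.load("tank.npy")
def tk(x,y,z):
    c,s=np.cos(q[2]),np.sin(q[2]);return np.array([q[0]+c*x-s*y,q[1]+s*x+c*y,z])
def inv(X):
    c,s=np.cos(q[2]),np.sin(q[2]);d=np.array(X)[:2]-q[:2];return np.array([c*d[0]+s*d[1],-s*d[0]+c*d[1],X[2]])
def down(t):return Rt.from_quat([-np.sin(t/2),np.cos(t/2),0,0])
def plan(wps,start=None):
    """wps: (pos,Rot,n,jaw); prints rows"""
    s=ctrl.get_state();p,R=(np.array(s["eef_pos"]),Rt.from_quat(s["tcp_rot"])) if start is None else start
    rows=[]
    for P,Q,n,jaw in wps:
        P=np.array(P);rv=(R.inv()*Q).as_rotvec()/n;d=(P-p)/n
        for i in range(n):
            u=R.inv().apply(p*0+d)*100;rows.append([round(float(v),2) for v in u]+[round(float(v),3) for v in rv]+[jaw])
            R=R*Rt.from_rotvec(rv);p=p+d
    for i in range(0,len(rows),10):print(json.dumps([rows[i:i+10]]).replace(" ",""))
E
python3 - <<'E'
from plan import *
s=ctrl.get_state();R0=Rt.from_quat(s["tcp_rot"])
plan([([.55,.25,.36],down(-.24),10,1),([.45,-.361,.14],down(-.155),12,1),([.45,-.361,.14],down(-.155),2,1)])
E
```

```text
[[[-4.42,-2.63,-1.29,-0.0,-0.0,-0.008,1],[-4.4,-2.66,-1.29,-0.0,-0.0,-0.008,1],[-4.38,-2.7,-1.29,-0.0,-0.0,-0.008,1],[-4.35,-2.74,-1.3,-0.0,-0.0,-0.008,1],[-4.33,-2.77,-1.3,-0.0,-0.0,-0.008,1],[-4.31,-2.81,-1.3,-0.0,-0.0,-0.008,1],[-4.28,-2.84,-1.3,-0.0,-0.0,-0.008,1],[-4.26,-2.88,-1.3,-0.0,-0.0,-0.008,1],[-4.23,-2.92,-1.3,-0.0,-0.0,-0.008,1],[-4.21,-2.95,-1.3,-0.0,-0.0,-0.008,1]]]
[[[-0.4,-5.14,1.83,0.0,0.0,-0.007,1],[-0.36,-5.15,1.83,0.0,0.0,-0.007,1],[-0.33,-5.15,1.83,0.0,0.0,-0.007,1],[-0.29,-5.15,1.83,0.0,0.0,-0.007,1],[-0.25,-5.15,1.83,0.0,0.0,-0.007,1],[-0.22,-5.15,1.83,0.0,0.0,-0.007,1],[-0.18,-5.16,1.83,0.0,0.0,-0.007,1],[-0.15,-5.16,1.83,0.0,0.0,-0.007,1],[-0.11,-5.16,1.83,0.0,0.0,-0.007,1],[-0.07,-5.16,1.83,0.0,0.0,-0.007,1]]]
[[[-0.04,-5.16,1.83,0.0,0.0,-0.007,1],[0.0,-5.16,1.83,0.0,0.0,-0.007,1],[0.0,-0.0,-0.0,-0.0,-0.0,0.0,1],[0.0,-0.0,-0.0,-0.0,-0.0,0.0,1]]]
```

>>> send_rows(series=[[[-4.3,-2.8,-1.3,0,0,-0.008,1],[-4.3,-2.8,-1.3,0,0,-0.008,1],[-4.3,-2.8,-1.3,0,0,-0.008,1],[-4.3,-2.8,-1.3,0,0,-0.008,1],[-4.3,-2.8,-1.3,0,0,-0.008,1],[-4.3,-2.8,-1.3,0,0,-0.008,1],[-4.3,-2.8,-1.3,0,0,-0.008,1],[-4.3,-2.8,-1.3,0,0,-0.008,1],[-4.3,-2.8,-1.3,0,0,-0.008,1],[-4.3,-2.8,-1.3,0,0,-0.008,1]]])

```text
time: 1.4
eef_pos: [0.5482, 0.2481, 0.3614]
tcp_rot: [0.121, 0.993, -0.0, -0.0]
contact_force: [-0.0, 0.0, -0.4]
opening: 1.002
finger_force: 0.0
```

>>> send_rows(series=[[[-0.2,-5.1,1.8,0,0,-0.007,1],[-0.2,-5.1,1.8,0,0,-0.007,1],[-0.2,-5.1,1.8,0,0,-0.007,1],[-0.2,-5.1,1.8,0,0,-0.007,1],[-0.2,-5.1,1.8,0,0,-0.007,1],[-0.2,-5.1,1.8,0,0,-0.007,1],[-0.2,-5.1,1.8,0,0,-0.007,1],[-0.2,-5.1,1.8,0,0,-0.007,1],[-0.2,-5.1,1.8,0,0,-0.007,1],[-0.2,-5.1,1.8,0,0,-0.007,1]]])

```text
time: 2.65
eef_pos: [0.459, -0.2547, 0.1807]
tcp_rot: [0.087, 0.996, 0.0, 0.0]
contact_force: [0.6, 0.2, 0.5]
opening: 1.002
finger_force: 0.0
```

>>> send_rows(series=[[[0,-5.2,1.8,0,0,-0.007,1],[0,-5.2,1.8,0,0,-0.007,1],[0,0,0,0,0,0,1],[0,0,0,0,0,0,1]]])

```text
time: 3.15
eef_pos: [0.4418, -0.3552, 0.145]
tcp_rot: [0.08, 0.997, 0.001, -0.0]
contact_force: [-0.2, 0.5, -1.3]
opening: 0.999
finger_force: 0.0
```

Run:
```python
from plan import *
import cv2
s=ctrl.get_state();c=ctrl.read_camera("wrist");cv2.imwrite("pics/w1.png",c["img"][:,:,::-1])
json.dump({k:np.array(v).tolist() for k,v in s.items()},open("s1.json","w"))
print(s["time"],s["eef_pos"],s["tcp_rot"],s["contact_force"],np.round(s["qpos"],2))
X=down(-.155)
for a,b,z in[(.06,.014,.06),(.06,-.014,.06),(-.06,-.014,.06),(-.06,.014,.06)]:
    c_,s_=np.cos(-.155),np.sin(-.155);print(wproj(s,np.array([.45+c_*a-s_*b,-.361+s_*a+c_*b,z])))
```

```text
3.15 [ 0.4418217  -0.35518762  0.14504082] [ 8.00565549e-02  9.96790146e-01  5.34035539e-04 -2.61072169e-04] [-0.24492078  0.51373932 -1.32962716] [-0.86  0.14  1.92  0.    1.09 -2.27]
[335.43143645 340.8866545 ]
[296.38621635 341.02046942]
[291.09357898 170.65183608]
[336.69746214 170.25771796]
```

View pics/w1.png

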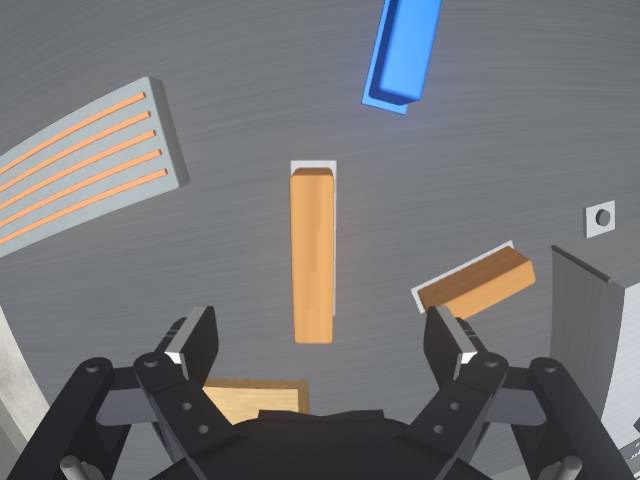

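The scraper matches my estimate to within 2 px: its top corners are at (291,176), (333,170), (332,343) and (295,343). I'll descend.

Run:
```python
from plan import *
plan([([.45,-.3615,.10],down(-.155),2,1),([.45,-.3615,.022],down(-.155),3,1)])
```

```text
[[[-0.44,-0.27,2.28,0.0,0.0,-0.002,1],[-0.44,-0.27,2.28,0.0,0.0,-0.002,1],[0.0,-0.0,2.6,-0.0,0.0,0.0,1],[0.0,-0.0,2.6,-0.0,0.0,0.0,1],[0.0,-0.0,2.6,-0.0,0.0,0.0,1]]]
```

>>> send_rows(series=[[[-0.4,-0.3,2.3,0,0,0,1],[-0.4,-0.3,2.3,0,0,0,1],[0,0,2.6,0,0,0,1],[0,0,2.6,0,0,0,1],[0,0,2.5,0,0,0,1],[0,0,0,0,0,0,1]]])

```text
time: 3.95
eef_pos: [0.4485, -0.3603, 0.021]
tcp_rot: [0.079, 0.997, 0.001, -0.001]
contact_force: [0.4, 0.2, -0.4]
opening: 0.999
finger_force: 0.0
```

>>> send_rows(series=[[[0,0,0,0,0,0,-1],[0,0,0,0,0,0,-1],[0,0,0,0,0,0,-1],[0,0,0,0,0,0,-1],[0,0,0,0,0,0,-1],[0,0,0,0,0,0,-1]]], force=60)

```text
time: 4.7
eef_pos: [0.4495, -0.3635, 0.0236]
tcp_rot: [0.08, 0.997, -0.0, 0.001]
contact_force: [-0.1, 1.6, 6.1]
opening: 0.322
finger_force: 61.3
```

Run:
```python
from plan import *
D=down(q[2])
plan([([.4495,-.3635,.25],down(-.155),5,-1),(tk(.013,.098,.25),D,11,-1),(tk(.013,.098,.16),D,4,-1)])
print(tk(.013,.098,.16))
```

```text
[[[-0.01,-0.0,-4.53,-0.0,0.0,-0.001,-1],[-0.0,-0.0,-4.53,-0.0,0.0,-0.001,-1],[-0.0,-0.0,-4.53,-0.0,0.0,-0.001,-1],[-0.0,-0.0,-4.53,-0.0,0.0,-0.001,-1],[-0.0,-0.0,-4.53,-0.0,0.0,-0.001,-1],[-0.62,4.49,-0.0,-0.0,0.0,-0.023,-1],[-0.72,4.47,-0.0,-0.0,0.0,-0.023,-1],[-0.82,4.46,-0.0,-0.0,0.0,-0.023,-1],[-0.92,4.44,-0.0,-0.0,0.0,-0.023,-1],[-1.02,4.42,-0.0,-0.0,0.0,-0.023,-1]]]
[[[-1.12,4.39,-0.0,-0.0,0.0,-0.023,-1],[-1.22,4.36,-0.0,-0.0,0.0,-0.023,-1],[-1.32,4.34,-0.0,-0.0,0.0,-0.023,-1],[-1.42,4.3,-0.0,-0.0,0.0,-0.023,-1],[-1.51,4.27,-0.0,-0.0,0.0,-0.023,-1],[-1.61,4.24,-0.0,-0.0,0.0,-0.023,-1],[0.0,0.0,2.25,-0.0,0.0,-0.0,-1],[0.0,0.0,2.25,-0.0,0.0,-0.0,-1],[0.0,0.0,2.25,-0.0,0.0,-0.0,-1],[0.0,0.0,2.25,-0.0,0.0,-0.0,-1]]]
[0.5929416  0.11390457 0.16      ]
```

>>> send_rows(series=[[[0,0,-4.5,0,0,0,-1],[0,0,-4.5,0,0,0,-1],[0,0,-4.5,0,0,0,-1],[0,0,-4.5,0,0,0,-1],[0,0,-4.5,0,0,0,-1],[-0.6,4.5,0,0,0,-0.023,-1],[-0.7,4.5,0,0,0,-0.023,-1],[-0.8,4.5,0,0,0,-0.023,-1],[-0.9,4.4,0,0,0,-0.023,-1],[-1.0,4.4,0,0,0,-0.023,-1]]])

```text
time: 5.95
eef_pos: [0.5133, -0.144, 0.2455]
tcp_rot: [0.022, 1.0, 0.001, -0.001]
contact_force: [1.3, 0.2, -2.7]
opening: 0.32
finger_force: 60.4
```

>>> send_rows(series=[[[-1.1,4.4,0,0,0,-0.023,-1],[-1.2,4.4,0,0,0,-0.023,-1],[-1.3,4.3,0,0,0,-0.023,-1],[-1.4,4.3,0,0,0,-0.023,-1],[-1.5,4.3,0,0,0,-0.023,-1],[-1.6,4.2,0,0,0,-0.023,-1],[0,0,2.2,0,0,0,-1],[0,0,2.2,0,0,0,-1],[0,0,2.2,0,0,0,-1],[0,0,1.2,0,0,0,-1]]])

```text
time: 7.2
eef_pos: [0.59, 0.1143, 0.166]
tcp_rot: [-0.047, 0.999, -0.0, -0.003]
contact_force: [0.1, -0.2, -3.4]
opening: 0.322
finger_force: 60.5
```

Run:
```python
from plan import *
import cv2
s=ctrl.get_state();c=ctrl.read_camera("scene");w=ctrl.read_camera("wrist")
a=cv2.resize(c["img"][150:320,200:420,::-1],(400,309));b=cv2.resize(w["img"][:,:,::-1],(400,300))
cv2.imwrite("pics/c2.png",np.hstack([a[:300],b]))
print(s["time"],s["eef_pos"],inv(s["eef_pos"]),s["tcp_rot"],s["contact_force"],np.round(s["qpos"],2))
plan([(tk(.013,.098,.139),down(q[2]),2,-1)])
```

```text
7.2 [0.58996839 0.11432785 0.16597018] [0.0100794  0.09869946 0.16597018] [-4.65648511e-02  9.98911585e-01 -2.93211051e-05 -2.71288721e-03] [ 0.14621813 -0.1763696  -3.36453635] [ 0.02  0.19  1.82 -0.    1.14 -1.64]
[[[-0.15,-0.03,1.37,0.0,-0.003,-0.0,-1],[-0.14,-0.03,1.37,0.0,-0.003,-0.0,-1]]]
```

View pics/c2.png

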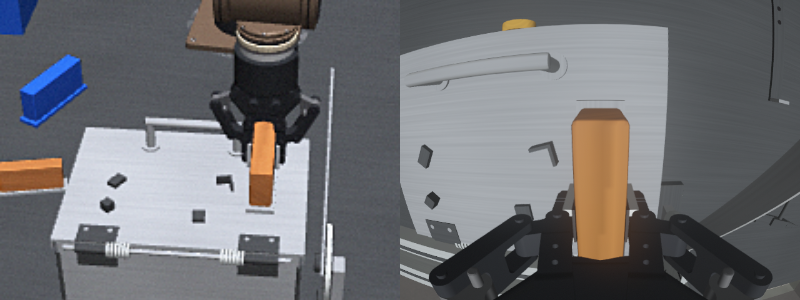

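The left half shows the scraper hanging over the cover, left of all chips and clear of the hinge leaf. The right half (wrist view) shows the L chip at (545,152), with the scraper's edge clear of it. I'll lower it.

>>> send_rows(series=[[[-0.1,0,1.4,0,-0.003,0,-1],[-0.1,0,1.3,0,-0.003,0,-1],[0,0,0,0,0,0,-1],[0,0,0,0,0,0,-1]]])

```text
time: 7.8
eef_pos: [0.5941, 0.1147, 0.1425]
tcp_rot: [-0.047, 0.999, 0.0, 0.003]
contact_force: [0.3, -0.4, -2.6]
opening: 0.317
finger_force: 60.5
```

>>> send_rows(series=[[[0,0,0.2,0,0,0,-1],[0,0,0.1,0,0,0,-1],[0,0,0,0,0,0,-1]]])

```text
time: 8.18
eef_pos: [0.5939, 0.1147, 0.1394]
tcp_rot: [-0.047, 0.999, 0.0, 0.003]
contact_force: [0.6, 1.3, -2.9]
opening: 0.319
finger_force: 60.5
```

>>> send_rows(series=[[[0,0,0.2,0,0,0,-1],[0,0,0.1,0,0,0,-1],[0,0,0,0,0,0,-1]]])

```text
time: 8.55
eef_pos: [0.5938, 0.1147, 0.1362]
tcp_rot: [-0.047, 0.999, 0.0, 0.003]
contact_force: [-0.2, 0.4, -2.8]
opening: 0.318
finger_force: 60.5
```

>>> send_rows(series=[[[0,0,0.1,0,0,0,-1],[0,0,0,0,0,0,-1]]])

```text
time: 8.8
eef_pos: [0.594, 0.1146, 0.1355]
tcp_rot: [-0.047, 0.999, 0.0, 0.003]
contact_force: [0.2, 0.6, -2.7]
opening: 0.317
finger_force: 60.8
```

>>> send_rows(series=[[[0,0,0.1,0,0,0,-1],[0,0,0,0,0,0,-1]]])

```text
time: 9.05
eef_pos: [0.5941, 0.1147, 0.1353]
tcp_rot: [-0.047, 0.999, 0.0, 0.003]
contact_force: [-1.9, -0.5, 2.3]
opening: 0.32
finger_force: 61.3
```

>>> send_rows(series=[[[0,0,0.1,0,0,0,-1],[0,0,0,0,0,0,-1]]])

```text
time: 9.3
eef_pos: [0.5941, 0.1147, 0.1352]
tcp_rot: [-0.047, 0.999, 0.0, 0.003]
contact_force: [-4.6, 0.3, 6.7]
opening: 0.321
finger_force: 62.1
```

>>> send_rows(series=[[[0,-0.8,0,0,0,0,-1],[0,-1.2,0,0,0,0,-1],[0,-1.4,0,0,0,0,-1],[0,-1.4,0,0,0,0,-1],[0,-1.4,0,0,0,0,-1],[0,-1.4,0,0,0,0,-1],[0,-1.4,0,0,0,0,-1],[0,-1.4,0,0,0,0,-1],[0,-1.0,0,0,0,0,-1],[0,-0.6,0,0,0,0,-1]]])

```text
time: 10.55
eef_pos: [0.6064, -0.0041, 0.1353]
tcp_rot: [-0.046, 0.999, 0.002, 0.005]
contact_force: [-0.6, 5.6, 5.1]
opening: 0.321
finger_force: 61.8
```

Run:
```python
from plan import *
import cv2
s=ctrl.get_state();c=ctrl.read_camera("scene");w=ctrl.read_camera("wrist")
a=cv2.resize(c["img"][150:320,200:420,::-1],(400,309));b=cv2.resize(w["img"][:,:,::-1],(400,300))
cv2.imwrite("pics/c3.png",np.hstack([a[:300],b]))
print(s["time"],inv(s["eef_pos"]),s["tcp_rot"],s["contact_force"],s["wrist_torque"])
```

```text
10.55 [ 0.01535672 -0.02073345  0.13526628] [-0.04562086  0.99894654  0.00152281  0.00471556] [-0.6431081   5.649934    5.12148134] [ 0.87837637  0.43738203 -0.22609843]
```

View pics/c3.png

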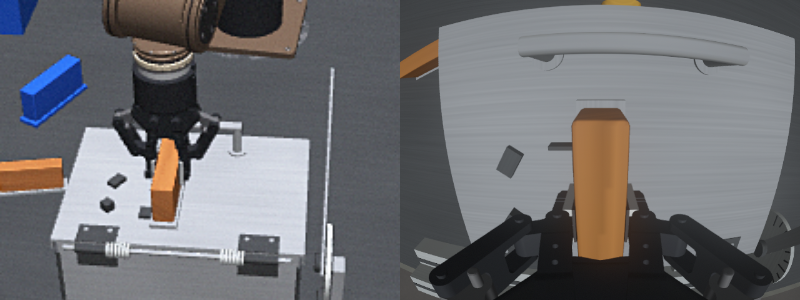

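The L chip and one flat chip are being pushed ahead of the sole, and the other two are still in its path. I'll continue.

>>> send_rows(series=[[[0.2,-0.8,0,0,0,0,-1],[0,-1.3,0,0,0,0,-1],[0,-1.3,0,0,0,0,-1],[0,-1.3,0,0,0,0,-1],[0,-1.3,0,0,0,0,-1],[0,-1.3,0,0,0,0,-1],[0,-1.3,0,0,0,0,-1],[0,-1.2,0,0,0,0,-1],[0,-1.2,0,0,0,0,-1],[0,-1.2,0,0,0,0,-1]]])

```text
time: 11.9
eef_pos: [0.6156, -0.1257, 0.1352]
tcp_rot: [-0.046, 0.999, 0.001, 0.004]
contact_force: [0.3, 5.2, 5.9]
opening: 0.326
finger_force: 61.8
```

>>> send_rows(series=[[[0,-1,0,0,0,0,-1],[0,-1,0,0,0,0,-1],[0,-1,0,0,0,0,-1],[0,-0.6,0,0,0,0,-1],[0,0,0,0,0,0,-1],[0,0,0,0,0,0,-1]]])

```text
time: 12.65
eef_pos: [0.6171, -0.1621, 0.1321]
tcp_rot: [-0.047, 0.999, 0.0, 0.002]
contact_force: [0.2, 0.6, -2.5]
opening: 0.316
finger_force: 60.6
```

Run:
```python
from plan import *
import cv2
s=ctrl.get_state();c=ctrl.read_camera("scene");w=ctrl.read_camera("wrist");t=ctrl.read_camera("top")
a=cv2.resize(c["img"][150:320,180:400,::-1],(400,300));b=cv2.resize(w["img"][:,:,::-1],(400,300));d=cv2.resize(t["img"][170:295,250:417,::-1],(400,300))
cv2.imwrite("pics/c4.png",np.vstack([np.hstack([a,b]),np.hstack([d,d*0])]))
print(s["time"],inv(s["eef_pos"]),s["tcp_rot"],s["contact_force"],s["wrist_torque"])
```

```text
12.65 [ 0.01126936 -0.17907484  0.13210008] [-4.65366425e-02  9.98914067e-01  4.83859285e-04  2.18955241e-03] [ 0.15542135  0.60473497 -2.46852288] [-0.02061381  0.03078035  0.01525022]
```

View pics/c4.png

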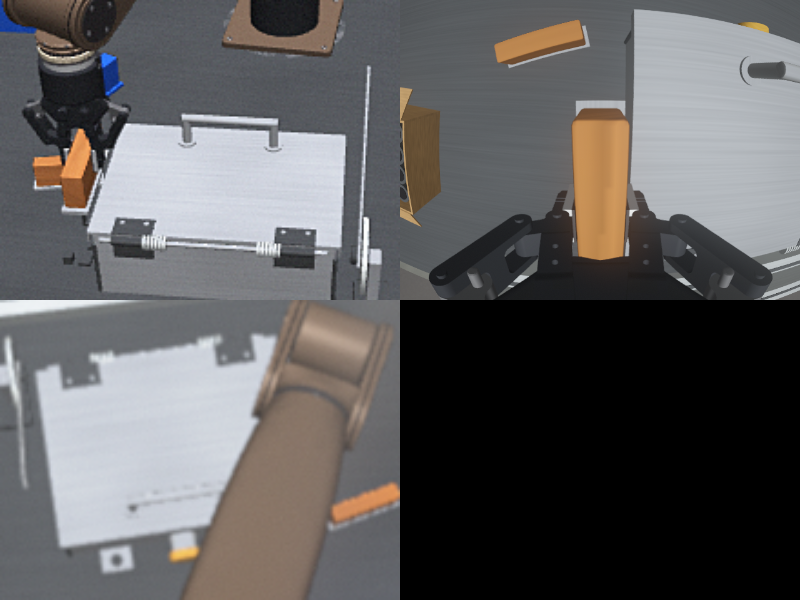

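The cover is clean. Two chips show on the bench at (68,258) and (85,258) in the scene crop, and the scraper hides the others. I'll return the scraper to its old spot.

Run:
```python
from plan import *
s=ctrl.get_state();p=s["eef_pos"];E=down(-.155)
plan([([p[0],p[1],.18],down(q[2]),2,-1),([.4495,-.3635,.16],E,8,-1),([.4495,-.3635,.03],E,4,-1)])
```

```text
[[[-0.01,0.0,-2.36,0.0,0.003,-0.0,-1],[-0.01,0.0,-2.36,0.0,0.003,-0.0,-1],[2.33,-2.31,0.25,-0.0,-0.0,0.031,-1],[2.25,-2.38,0.25,-0.0,-0.0,0.031,-1],[2.18,-2.45,0.25,-0.0,-0.0,0.031,-1],[2.1,-2.52,0.25,-0.0,-0.0,0.031,-1],[2.02,-2.58,0.25,-0.0,-0.0,0.031,-1],[1.94,-2.64,0.25,-0.0,-0.0,0.031,-1],[1.86,-2.7,0.25,-0.0,-0.0,0.031,-1],[1.77,-2.76,0.25,-0.0,-0.0,0.031,-1]]]
[[[-0.0,0.0,3.25,-0.0,0.0,-0.0,-1],[-0.0,0.0,3.25,-0.0,0.0,-0.0,-1],[-0.0,0.0,3.25,-0.0,0.0,-0.0,-1],[-0.0,0.0,3.25,-0.0,0.0,-0.0,-1]]]
```

>>> send_rows(series=[[[0,0,-2.4,0,0,0,-1],[0,0,-2.4,0,0,0,-1],[2.3,-2.3,0.2,0,0,0.031,-1],[2.3,-2.4,0.2,0,0,0.031,-1],[2.2,-2.5,0.2,0,0,0.031,-1],[2.1,-2.5,0.2,0,0,0.031,-1],[2.0,-2.6,0.2,0,0,0.031,-1],[1.9,-2.6,0.2,0,0,0.031,-1],[1.9,-2.7,0.2,0,0,0.031,-1],[1.8,-2.8,0.2,0,0,0.031,-1]]])

```text
time: 14.05
eef_pos: [0.4484, -0.3648, 0.1642]
tcp_rot: [0.078, 0.997, 0.0, 0.003]
contact_force: [-0.6, -0.8, -2.9]
opening: 0.321
finger_force: 60.6
```

>>> send_rows(series=[[[0,0,3.2,0,0,0,-1],[0,0,3.2,0,0,0,-1],[0,0,3.2,0,0,0,-1],[0,0,2.8,0,0,0,-1],[0,0,0,0,0,0,-1],[0,0,0,0,0,0,-1]]])

```text
time: 14.8
eef_pos: [0.4505, -0.3649, 0.0414]
tcp_rot: [0.077, 0.997, -0.0, 0.004]
contact_force: [-0.9, -0.4, -2.5]
opening: 0.321
finger_force: 60.4
```

>>> send_rows(series=[[[0,0,1.0,0,0,0,-1],[0,0,0.6,0,0,0,-1],[0,0,0.1,0,0,0,-1],[0,0,0,0,0,0,-1],[0,0,0,0,0,0,-1]]])

```text
time: 15.42
eef_pos: [0.45, -0.3643, 0.0237]
tcp_rot: [0.077, 0.997, 0.0, 0.003]
contact_force: [-0.5, 0.7, 1.4]
opening: 0.319
finger_force: 61.1
```

>>> send_rows(series=[[[0,0,0.1,0,0,0,-1],[0,0,0,0,0,0,-1]]])

```text
time: 15.68
eef_pos: [0.4501, -0.3643, 0.0236]
tcp_rot: [0.077, 0.997, 0.001, 0.003]
contact_force: [-2.3, 3.2, 6.6]
opening: 0.32
finger_force: 62.0
```

>>> send_rows(series=[[[0,0,-0.1,0,0,0,1],[0,0,0,0,0,0,1],[0,0,0,0,0,0,1],[0,0,0,0,0,0,1],[0,0,0,0,0,0,1]]])

```text
time: 16.3
eef_pos: [0.4499, -0.3642, 0.0231]
tcp_rot: [0.077, 0.997, 0.001, 0.003]
contact_force: [-0.3, -0.3, 0.5]
opening: 1.005
finger_force: 0.0
```

Run:
```python
from plan import *
s=ctrl.get_state();p=s["eef_pos"];print(s["opening"],p,s["contact_force"])
E=down(-.155);G=down(q[2]-np.pi/2)
plan([([p[0],p[1],.25],E,5,1),(tk(-.080,0,.25),G,12,1)])
```

```text
1.0046113321230432 [ 0.44988221 -0.36417483  0.02307588] [-0.30057809 -0.31795127  0.5275921 ]
[[[-0.03,0.01,-4.54,0.0,0.001,0.0,1],[-0.02,0.01,-4.54,0.0,0.001,0.0,1],[-0.02,0.0,-4.54,0.0,0.001,0.0,1],[-0.01,0.0,-4.54,0.0,0.001,0.0,1],[-0.01,0.0,-4.54,0.0,0.001,0.0,1],[-0.01,3.14,-0.0,-0.0,-0.0,0.11,1],[0.33,3.12,-0.0,-0.0,-0.0,0.11,1],[0.67,3.06,-0.0,-0.0,-0.0,0.11,1],[1.01,2.97,-0.0,-0.0,-0.0,0.11,1],[1.33,2.84,-0.0,-0.0,-0.0,0.11,1]]]
[[[1.63,2.68,-0.0,-0.0,-0.0,0.11,1],[1.92,2.48,-0.0,-0.0,-0.0,0.11,1],[2.18,2.26,-0.0,-0.0,-0.0,0.11,1],[2.41,2.01,-0.0,-0.0,-0.0,0.11,1],[2.62,1.73,0.0,-0.0,-0.0,0.11,1],[2.79,1.43,0.0,-0.0,-0.0,0.11,1],[2.93,1.11,0.0,-0.0,-0.0,0.11,1]]]
```

>>> send_rows(series=[[[0,0,-3.0,0,0,0,1],[0,0,-5.0,0,0,0,1],[0,0,-5.0,0,0,0,1],[0,0,-5.0,0,0,0,1],[0,0,-4.7,0,0.005,0,1],[0,3.1,0,0,0,0.11,1],[0.3,3.1,0,0,0,0.11,1],[0.7,3.1,0,0,0,0.11,1],[1.0,3.0,0,0,0,0.11,1],[1.3,2.8,0,0,0,0.11,1]]])

```text
time: 17.55
eef_pos: [0.4734, -0.2088, 0.2504]
tcp_rot: [0.347, 0.938, 0.001, 0.0]
contact_force: [-0.3, 0.4, -0.6]
opening: 0.999
finger_force: 0.0
```

>>> send_rows(series=[[[1.6,2.7,0,0,0,0.11,1],[1.9,2.5,0,0,0,0.11,1],[2.2,2.3,0,0,0,0.11,1],[2.4,2.0,0,0,0,0.11,1],[2.6,1.7,0,0,0,0.11,1],[2.8,1.4,0,0,0,0.11,1],[2.9,1.1,0,0,0,0.11,1],[0,0,0,0,0,0,1],[0,0,0,0,0,0,1]]])

```text
time: 18.68
eef_pos: [0.508, 0.0062, 0.2507]
tcp_rot: [0.672, 0.741, 0.001, 0.0]
contact_force: [0.2, 0.8, -0.8]
opening: 1.001
finger_force: 0.0
```

Run:
```python
from plan import *
import cv2
s=ctrl.get_state();w=ctrl.read_camera("wrist");c=ctrl.read_camera("scene")
json.dump({k:np.array(v).tolist() for k,v in s.items()},open("s5.json","w"))
cv2.imwrite("pics/w5full.png",w["img"][:,:,::-1]);cv2.imwrite("pics/s5full.png",c["img"][:,:,::-1])
a=w["img"][:,:,::-1];b=cv2.resize(c["img"][190:310,160:230,::-1],(160,274))
cv2.imwrite("pics/c5.png",np.hstack([a,np.vstack([b,np.zeros((206,160,3),np.uint8)])]))
print(s["time"],s["eef_pos"],inv(s["eef_pos"]),s["tcp_rot"])
for y in(-.065,.065):print("bar",wproj(s,tk(-.08,y,.154)))
for a in(.6,.69,.78):
  print(a,[np.round(wproj(s,tk(.118-L*np.cos(a),.178,.104+L*np.sin(a)))) .tolist() for L in(.05,.15,.24)])
E=Rt.from_quat(s["tcp_rot"]);G=down(q[2]-np.pi/2)
plan([(tk(-.080,0,.17),G,4,1)])
```

```text
18.675 [0.50803918 0.00620179 0.25065424] [-0.08160189 -0.00129145  0.25065424] [6.71896877e-01 7.40644471e-01 5.94426522e-04 1.97399405e-05]
bar [323.46521605 326.74597713]
bar [324.44481695 144.97276367]
0.6 [[526.0, 15.0], [453.0, -32.0], [327.0, -90.0]]
0.69 [[531.0, 15.0], [472.0, -37.0], [360.0, -109.0]]
0.78 [[537.0, 15.0], [493.0, -40.0], [403.0, -128.0]]
[[[0.04,0.04,2.02,0.0,-0.0,0.0,1],[0.04,0.04,2.02,0.0,-0.0,0.0,1],[0.04,0.04,2.02,0.0,-0.0,0.0,1],[0.04,0.04,2.02,0.0,-0.0,0.0,1]]]
```

View pics/c5.png

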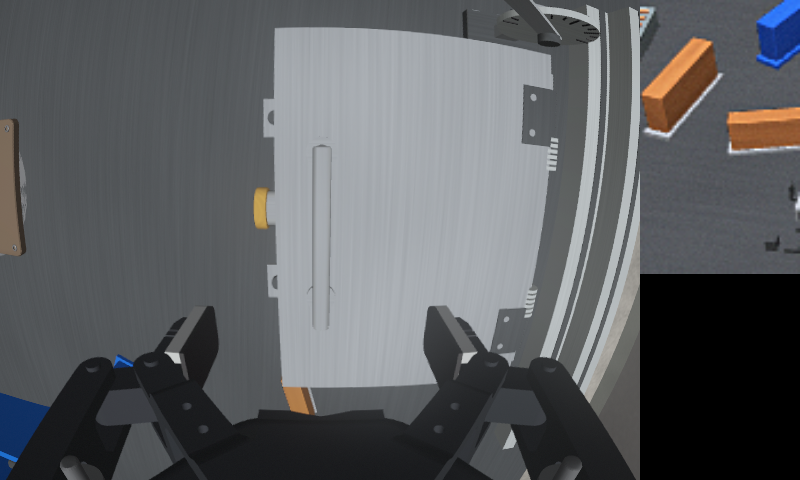

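The handle bar runs from (322,145) to (322,329), within 2 px of the prediction. The scraper stands on the bench. I'll descend and grip the bar.

>>> send_rows(series=[[[0.1,0.1,3,0,0,0,1],[0,0,3,0,0,0,1],[0,0,3,0,0,0,1],[0,0,2.4,0,0,0,1],[0,0,0,0,0,0,1],[0,0,0,0,0,0,1]]])

```text
time: 19.52
eef_pos: [0.5099, 0.0072, 0.1378]
tcp_rot: [0.673, 0.74, 0.001, 0.001]
contact_force: [-0.7, -0.8, 0.6]
opening: 1.001
finger_force: 0.0
```

>>> send_rows(series=[[[0,0,0,0,0,0,-1],[0,0,0,0,0,0,-1],[0,0,0,0,0,0,-1],[0,0,0,0,0,0,-1],[0,0,0,0,0,0,-1],[0,0,0,0,0,0,-1],[0,0,0,0,0,0,-1]]], force=80)

```text
time: 20.4
eef_pos: [0.5082, 0.0078, 0.137]
tcp_rot: [0.672, 0.74, -0.0, -0.001]
contact_force: [-5.2, -1.3, 4.5]
opening: 0.113
finger_force: 78.1
```

```bash
cat > lift.py <<'E'
from plan import *
def bar(a):return np.array([.118-.198*np.cos(a)+.05*np.sin(a),0,.104+.198*np.sin(a)+.05*np.cos(a)])
G=down(q[2]-np.pi/2)
def tgt(a,off,y,tilt):
    Q=G*Rt.from_rotvec([tilt,0,0]);b=bar(a);return tk(b[0],y,b[2])+Q.apply(off),Q
E
python3 - <<'E'
from lift import *
s=ctrl.get_state();p=np.array(s["eef_pos"]);Q=Rt.from_quat(s["tcp_rot"]);y=inv(p)[1]
off=Q.inv().apply(p-tk(-.08,y,.154));off[0]=0;np.save("off.npy",np.r_[off,y]);print(off,inv(p),s["contact_force"])
w=[]
for i in range(1,21):
    P,R=tgt(.69*i/20,off,y,.3*i/20);w.append((P,R,1,-1))
plan(w)
E
```

```text
[ 0.         -0.0012713   0.01700897] [-0.08130501  0.00026973  0.13699357] [-5.21505551 -1.31997531  4.52240591]
[[[0.0,0.16,-0.68,0.013,-0.001,0.003,-1],[-0.0,0.17,-0.68,0.015,-0.0,-0.0,-1],[-0.0,0.19,-0.67,0.015,0.0,-0.0,-1],[0.0,0.2,-0.67,0.015,0.0,-0.0,-1],[0.0,0.21,-0.67,0.015,0.0,0.0,-1],[-0.0,0.22,-0.66,0.015,0.0,0.0,-1],[0.0,0.24,-0.66,0.015,0.0,0.0,-1],[-0.0,0.25,-0.65,0.015,-0.0,0.0,-1],[0.0,0.26,-0.65,0.015,0.0,0.0,-1],[-0.0,0.27,-0.64,0.015,0.0,0.0,-1]]]
[[[0.0,0.29,-0.63,0.015,0.0,0.0,-1],[-0.0,0.3,-0.63,0.015,0.0,0.0,-1],[0.0,0.31,-0.62,0.015,0.0,0.0,-1],[0.0,0.32,-0.61,0.015,-0.0,0.0,-1],[-0.0,0.34,-0.61,0.015,0.0,0.0,-1],[0.0,0.35,-0.6,0.015,0.0,-0.0,-1],[0.0,0.36,-0.59,0.015,-0.0,0.0,-1],[-0.0,0.37,-0.59,0.015,0.0,-0.0,-1],[0.0,0.38,-0.58,0.015,0.0,0.0,-1],[0.0,0.39,-0.57,0.015,-0.0,-0.0,-1]]]
```

>>> send_rows(series=[[[0,0.16,-0.68,0.015,0,0,-1],[0,0.17,-0.68,0.015,0,0,-1],[0,0.19,-0.67,0.015,0,0,-1],[0,0.2,-0.67,0.015,0,0,-1],[0,0.21,-0.67,0.015,0,0,-1],[0,0.22,-0.66,0.015,0,0,-1],[0,0.24,-0.66,0.015,0,0,-1],[0,0.25,-0.65,0.015,0,0,-1],[0,0.26,-0.65,0.015,0,0,-1],[0,0.27,-0.64,0.015,0,0,-1]]])

```text
time: 21.65
eef_pos: [0.5326, 0.01, 0.2]
tcp_rot: [0.67, 0.738, -0.058, -0.054]
contact_force: [-6.6, -3.7, -11.3]
opening: 0.11
finger_force: 77.8
```

>>> send_rows(series=[[[0,0.29,-0.63,0.015,0,0,-1],[0,0.3,-0.63,0.015,0,0,-1],[0,0.31,-0.62,0.015,0,0,-1],[0,0.32,-0.61,0.015,0,0,-1],[0,0.34,-0.61,0.015,0,0,-1],[0,0.35,-0.6,0.015,0,0,-1],[0,0.36,-0.59,0.015,0,0,-1],[0,0.37,-0.59,0.015,0,0,-1],[0,0,0,0,0,0,-1],[0,0,0,0,0,0,-1]]])

```text
time: 22.9
eef_pos: [0.5672, 0.0131, 0.2432]
tcp_rot: [0.666, 0.733, -0.103, -0.095]
contact_force: [-12.4, -5.1, -6.9]
opening: 0.107
finger_force: 78.3
```

Run:
```python
from lift import *
import cv2
s=ctrl.get_state();c=ctrl.read_camera("scene");t=ctrl.read_camera("top")
cv2.imwrite("pics/s6.png",c["img"][:,:,::-1]);cv2.imwrite("pics/t6.png",t["img"][:,:,::-1])
a=cv2.resize(c["img"][170:320,215:405,::-1],(800,632),interpolation=cv2.INTER_CUBIC)[:600];cv2.imwrite("pics/c6.png",a)
o=np.load("off.npy");p=np.array(s["eef_pos"]);b=inv(p-Rt.from_quat(s["tcp_rot"]).apply(o[:3]));d=np.array([.118-b[0],b[2]-.104])
print(s["time"],s["contact_force"],s["wrist_torque"],b,"lid",np.arctan2(d[1],d[0])-np.arctan2(.05,.198),np.hypot(*d),np.hypot(.05,.198))
```

```text
22.9 [-12.37572837  -5.11708858  -6.88398525] [-0.61358508  1.74766327  0.03404066] [-1.61497021e-02  8.64057573e-05  2.59177780e-01] lid 0.6105958003092228 0.20512504965518658 0.204215572373901
```

View pics/c6.png

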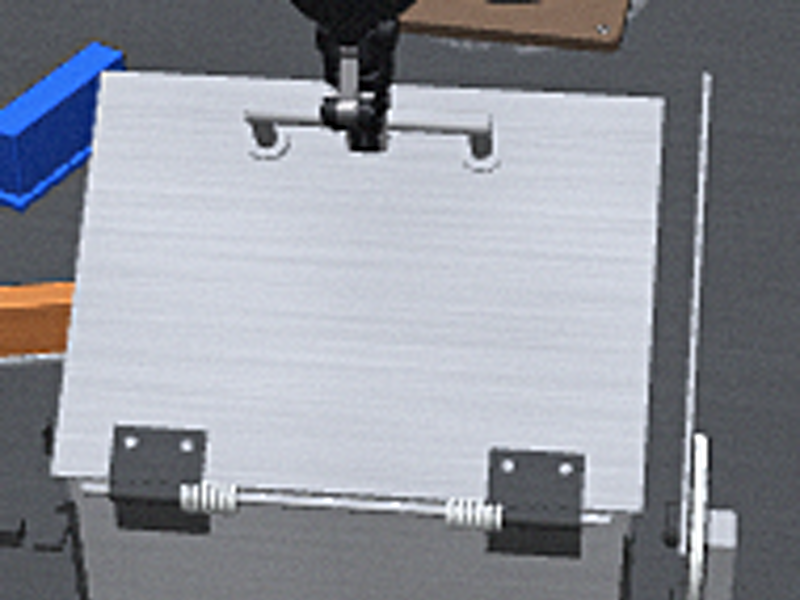

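The cover is lifted to about 0.61 rad, its front corners are at (101,71) and (664,99), and the blade's end is at (707,75). I've used all my picture views, so I'll refine the two angles by code.

```bash
cat > fit.py <<'E'
from lift import *
import cv2
from scipy.ndimage import map_coordinates
def prof(img,p0,p1,n):
    P=np.linspace(p0,p1,n);return map_coordinates(img.astype(float),[P[:,1],P[:,0]],order=1),P
def edge(img,A,B,n=200):
    """strongest fall/rise along A->B, subpixel point"""
    v,P=prof(img,A,B,n);v=np.convolve(np.pad(v,7,mode="edge"),np.ones(15)/15,"valid");g=np.abs(np.gradient(v));return P[np.argmax(g)],g.max()*n/np.linalg.norm(np.subtract(B,A))
def bl(a,L):return tk(.118-L*np.cos(a),.178,.104+L*np.sin(a))
def cov(a,x,y):  # lid frame point from hinge
    z=.008;return tk(.118+x*np.cos(a)+z*np.sin(a),y,.104-x*np.sin(a)+z*np.cos(a))
g=lambda f:cv2.imread(f"pics/{f}.png",0)
# cover: front edge points, both images
def coverpts(f,cam,a0,ys):
    im=g(f);o=[]
    for y in ys:
        A=proj(cam,cov(a0,-.205,y));B=proj(cam,cov(a0,-.263,y));e,s=edge(im,A,B);o.append((y,e,s))
    return o
def fita(f,cam,a0,ys,off=(0,0)):
    r=[]
    for y,e,s in coverpts(f,cam,a0,ys):
        nrm=proj(cam,cov(a0,-.24,y))-proj(cam,cov(a0,-.22,y));nrm/=np.linalg.norm(nrm)
        # angle for which front edge projects onto e, along edge normal
        k=lambda a:(proj(cam,cov(a[0],-.234,y))-e-off)@np.array([0,1.])
        sol=least_squares(k,[a0]).x[0];r.append((y,round(sol,4),np.round(e-proj(cam,cov(a0,-.234,y)),2).tolist(),round(s)))
    return r
E
python3 - <<'E'
from fit import *
ys=(-.145,-.12,-.09,.09,.12,.145)
print("shut");[print(x) for x in fita("scene0","scene",0.0,ys)]
print("now");[print(x) for x in fita("s6","scene",.61,ys)]
print("top now");[print(x) for x in fita("t6","top",.61,ys)]
print("top shut");[print(x) for x in fita("top0","top",0,ys)]
np.set_printoptions(linewidth=220)
t=g("top0");print("top",proj("top",bl(.69,.24)));print(t[236:256,252:270])
s=g("s6");print("scene",proj("scene",bl(.69,.24)));print(s[180:200,374:392])
E
```

```text
shut
(-0.145, np.float64(-0.0067), [-0.15, 0.48], 141)
(-0.12, np.float64(-0.0125), [-0.26, 0.9], 100)
(-0.09, np.float64(-0.0049), [-0.09, 0.35], 110)
(0.09, np.float64(-0.0098), [-0.07, 0.71], 126)
(0.12, np.float64(-0.0137), [-0.07, 0.99], 115)
(0.145, np.float64(-0.0079), [-0.03, 0.57], 110)
now
(-0.145, np.float64(0.596), [-0.06, 0.48], 102)
(-0.12, np.float64(0.5892), [-0.08, 0.71], 75)
(-0.09, np.float64(0.5826), [-0.1, 0.95], 86)
(0.09, np.float64(0.5887), [-0.05, 0.72], 86)
(0.12, np.float64(0.5853), [-0.05, 0.84], 77)
(0.145, np.float64(0.5752), [-0.06, 1.2], 85)
top now
(-0.145, np.float64(0.5269), [1.54, 5.07], 29)
(-0.12, np.float64(0.517), [1.61, 5.63], 40)
(-0.09, np.float64(0.5272), [1.33, 5.03], 16)
(0.09, np.float64(0.6563), [-0.42, -2.98], 5)
(0.12, np.float64(0.585), [0.18, 1.55], 18)
(0.145, np.float64(0.5206), [0.54, 5.32], 19)
top shut
(-0.145, np.float64(-0.0803), [0.2, 1.12], 45)
(-0.12, np.float64(-0.0647), [0.16, 0.93], 42)
(-0.09, np.float64(-0.0659), [0.16, 0.93], 50)
(0.09, np.float64(-0.0648), [0.13, 0.84], 51)
(0.12, np.float64(-0.0485), [0.1, 0.65], 4
[... 2417 characters left out ...]
 80  81  89  84  81  81]
 [ 85  81  75  85  81  86  79  87 194 154  74  89  90  88  86  87  85  88]
 [ 84  81  86  88  87  88  82  97 240 149  77  85  81  84  81  81  88  93]
 [ 88  89  86  86  84  82  77  91 239 107  75  86  86  80  86  87  88  86]
 [ 86  83  86  86  83  85  71  93 241 111  81  85  85  85  88  85  88  89]
 [ 81  79  87  78  82  87  78  96 238 105  73  84  84  93  87  90  86  88]
 [ 87  82  86  83  87  82  74  91 237 110  78  89  83  84  83  89  83  83]
 [ 87  84  85  87  84  85  84 127 237 108  78  81  87  90  85  86  88  83]
 [ 82  91  89  93  85  81  83 127 237 114  79  87  88  87  86  88  87  86]
 [ 82  87  83  80  86  87  85 124 238  73  84  89  90  89  90  88  88  91]]
```

Run:
```python
from fit import *
def pt(a,L,h):return tk(.118-L*np.cos(a)+h*np.sin(a),.178,.104+L*np.sin(a)+h*np.cos(a))
def solve(sr,tr):
    f=lambda x:[proj("scene",pt(x[0],x[1],.009))[1]-sr,max(proj("top",pt(x[0],x[1],-.009))[1],proj("top",pt(x[0],x[1],.009))[1])-tr]
    return least_squares(f,[.65,.25]).x
for b in((0,0),(.67,.95)):
  print(b,solve(186.85-b[0],248-b[1]),"+.5scene",solve(187.35-b[0],248-b[1]),"+.5top",solve(186.85-b[0],248.5-b[1]))
# L=.25 fixed: angle from each camera
for b in((0,0),(.67,.95)):
  for L in(.245,.25,.255):
    print(b,L,least_squares(lambda x:proj("scene",pt(x[0],L,.009))[1]-186.85+b[0],[.65]).x,least_squares(lambda x:proj("top",pt(x[0],L,-.009))[1]-248+b[1],[.65]).x)
s=cv2.imread("pics/s6.png");print(s[184:196,381:385].tolist()[::2])
```

```text
(0, 0) [0.7180462  0.23934292] +.5scene [0.71482401 0.23835979] +.5top [0.71167862 0.23970263]
(0.67, 0.95) [0.73436772 0.24001731] +.5scene [0.73124803 0.23902499] +.5top [0.72801904 0.24035232]
(0, 0) 0.245 [0.63417864] [0.73591686]
(0, 0) 0.25 [0.57778816] [0.75082611]
(0, 0) 0.255 [0.53064953] [0.76497787]
(0.67, 0.95) 0.245 [0.65516467] [0.74953099]
(0.67, 0.95) 0.25 [0.59530451] [0.76395949]
(0.67, 0.95) 0.255 [0.54601466] [0.77766471]
[[[94, 91, 87], [93, 87, 86], [89, 84, 81], [92, 89, 86]], [[88, 85, 81], [83, 75, 72], [90, 86, 82], [92, 88, 83]], [[101, 95, 90], [222, 209, 204], [214, 203, 196], [84, 82, 79]], [[98, 94, 92], [203, 191, 188], [160, 150, 148], [82, 76, 74]], [[106, 97, 96], [252, 241, 236], [159, 150, 145], [80, 78, 76]], [[99, 93, 91], [254, 241, 237], [118, 113, 107], [86, 84, 74]]]
```

Run:
```python
from fit import *
s={"eef_pos":[0.58996839,0.11432785,0.16597018],"tcp_rot":[-4.65648511e-02,9.98911585e-01,-2.93211051e-05,-2.71288721e-03]}
def pt(a,L,h):return tk(.118-L*np.cos(a)+h*np.sin(a),.178,.104+L*np.sin(a)+h*np.cos(a))
c2=lambda P:(wproj(s,P)+.5)*.625-.5
for a in(.6,.65,.7,.75,.8):
  print(a,[(np.round(c2(pt(a,L,.009)),1)).tolist()+(np.round(c2(pt(a,L,-.009)),1)).tolist() for L in(.04,.08,.12,.16,.2)])
im=cv2.imread("pics/c2.png",0)[:,400:]
np.set_printoptions(linewidth=250)
for r in range(150,262,8):print(r,im[r,200:400:4])
s5=json.load(open("s5.json"))
print("w5");
for a in(.6,.7,.8):print(a,[(np.round(wproj(s5,pt(a,L,.009)),1)).tolist()+(np.round(wproj(s5,pt(a,L,-.009)),1)).tolist() for L in(0,.02,.04,.06)])
w=g("w5full")
for r in range(0,48,4):print(r,w[r,490:590:2])
```

```text
0.6 [[279.5, 247.1, 277.1, 230.8], [293.0, 234.3, 289.6, 215.6], [311.4, 215.8, 306.1, 194.2], [336.9, 187.6, 328.2, 162.9], [372.0, 142.9, 357.0, 116.2]]
0.65 [[279.6, 249.0, 277.5, 232.5], [293.5, 238.8, 290.5, 219.6], [312.8, 223.7, 308.0, 201.1], [340.2, 200.1, 332.2, 173.3], [379.8, 161.0, 365.4, 130.1]]
0.7 [[279.6, 251.0, 277.9, 234.2], [293.9, 243.3, 291.3, 223.6], [313.9, 231.8, 309.8, 208.3], [343.1, 213.3, 336.0, 184.7], [386.8, 181.1, 373.6, 146.4]]
0.75 [[279.7, 252.9, 278.2, 236.0], [294.2, 247.8, 292.1, 227.8], [314.8, 240.0, 311.4, 215.9], [345.3, 227.0, 339.5, 196.9], [392.6, 203.1, 381.3, 164.9]]
0.8 [[279.7, 254.9, 278.5, 237.8], [294.4, 252.4, 292.7, 232.2], [315.4, 248.4, 312.8, 223.7], [346.9, 241.1, 342.4, 210.0], [396.7, 226.2, 388.1, 185.4]]
150 [133 133 135 143 150 147 145 117 169 170 170 170 170 170 170 169 111  94  93  91  91  90  89  87  87  87  87  88  87  85  84  84  84  84  84  83  83  84  85  85  86  85  85  83  84  86  85  73  65  64]
158 [132 133 135 143 150 146 145 129 167 168 168 168 168 168 169 168  95  95  94  94  92  91  91  90  88  87  85  85 
[... 4621 characters left out ...]
74  75  74  75  75  74  73  65  62  61  60  62  65  66  65  63  63 162  80  73  73  73  74  73  74  74  72  73  74  73  72  30  34  44]
36 [ 86  85  79  72  65  63  65  66  65  72  76  75  76  75  75  74  74  74  75  74  74  73  72  73  34  41  53  63  72  75  79  81  84  81  81 129  73  72  72  73  74  73  73  74  74  74  73  73  72  72]
40 [81 81 82 81 81 82 85 85 84 81 75 66 66 67 78 81 76 75 74 74 74 75 75 75 36 44 53 59 67 74 76 82 80 82 82 75 73 73 73 74 73 73 74 50 35 48 65 73 72 64]
44 [166 166 167 166 164 135 106  83  83  82  82  81  81  82  84  85  85  85  85  85  84  83  84  83  73  32  32  31  32  31  31  32  31  30  29  65  73  74  73  74  76  76  77  78  81  83  83  84  84 156]
```

```bash
cat > bladefit.py <<'E'
from fit import *
sc={"eef_pos":[0.58996839,0.11432785,0.16597018],"tcp_rot":[-4.65648511e-02,9.98911585e-01,-2.93211051e-05,-2.71288721e-03]}
s5=json.load(open("s5.json"))
up=lambda p:((p[0]+.5)/.625-.5,(p[1]+.5)/.625-.5)
lo2=[(386,150),(379,158),(371,166),(363,174),(352,182),(342,190),(332,198),(322.5,206),(310.5,214)]
hi2=[(388,198),(374,206),(362,214),(346,222),(331,230)]
hi5=[(529.5,0),(532.5,4),(536,8),(539.5,12),(543,16),(545.5,20),(549.5,24),(551.5,28),(555.5,32)]
lo5=[(504,0),(509,4),(513.5,8),(521,16),(525,20),(529.5,24),(532.5,28)]
D=[(sc,*up(p),-.009) for p in lo2]+[(sc,*up(p),.009) for p in hi2]+[(s5,*p,.009) for p in hi5]+[(s5,*p,-.009) for p in lo5]
ey=np.r_[tk(0,1,0)-tk(0,0,0)]
def res(x,D=D):
    a=x[0];r=[];P0=tk(.118,.1765,.104)
    for s,u,v,h in D:
        o,d=wray(s,u,v);R=wpose(s)[1];o=o+R@x[1:4];d=Rt.from_rotvec(R@x[4:7]).apply(d)
        X=o+d*((P0-o)@ey/(d@ey));t=inv(X);w=np.array([t[0]-.118,t[2]-.104])
        r.append((w@np.array([np.sin(a),np.cos(a)])-h)/.001)
    return np.r_[r,x[1:4]/.002,x[4:7]/.004]
if __name__=="__main__":
    for nm,DD in(("all",D),("c2",D[:14]),("w5",D[14:])):
        f=least_squares(lambda x:res(x,DD),np.r_[.7,np.zeros(6)]);J=f.jac;c=np.linalg.inv(J.T@J)
        print(nm,f.x.round(4),"sd",np.sqrt(c[0,0]).round(4),f.fun[:len(DD)].round(1))
        f0=least_squares(lambda x:res(np.r_[x,np.zeros(6)],DD),[.7]);print(" noNuis",f0.x)
E
python3 bladefit.py
```

```text
all [ 7.34e-01  9.00e-04 -1.00e-04 -0.00e+00 -9.00e-04  1.40e-03  5.00e-04] sd 0.0064 [-0.7 -0.1  0.2  0.6  0.1  0.   0.1  0.6  0.2 -0.1 -0.3  0.1 -0.2 -0.
 -0.3 -0.5 -0.4 -0.3 -0.  -0.6  0.1 -0.9 -0.  -0.2  0.4  0.7  0.3  0.3
  0.8  0.1]
 noNuis [0.73507518]
c2 [ 7.315e-01  5.000e-04 -5.000e-04  6.000e-04  6.000e-04  8.000e-04
  1.000e-04] sd 0.0082 [-0.7 -0.1  0.2  0.6  0.  -0.1  0.   0.5  0.   0.  -0.3  0.2 -0.2 -0. ]
 noNuis [0.7378463]
w5 [ 7.32e-01 -2.00e-04  7.00e-04 -8.00e-04 -1.40e-03 -1.00e-04  1.00e-04] sd 0.0103 [-0.  -0.3 -0.2 -0.1  0.1 -0.5  0.2 -0.8  0.  -0.2  0.3  0.6  0.1  0.1
  0.7 -0.1]
 noNuis [0.71275253]
```

The blade angle comes out at 0.734 rad from three independent fits. I'll raise the rest of the way.

```bash
cat > lidnow.py <<'E'
from lift import *
def lid(s):
    o=np.load("off.npy");b=inv(np.array(s["eef_pos"])-Rt.from_quat(s["tcp_rot"]).apply(o[:3]));d=np.array([.118-b[0],b[2]-.104])
    return np.arctan2(d[1],d[0])-np.arctan2(.05,.198),np.hypot(*d)-.20422
E
python3 - <<'E'
from lidnow import *
s=ctrl.get_state();a,_=lid(s);o=np.load("off.npy");print(a)
w=[]
for i in range(1,9):
    b=a+(.734-a)*i/8;P,R=tgt(b,o[:3],o[3],.28+.04*i/8);w.append((P,R,1,-1))
P0,R0=tgt(a,o[:3],o[3],.28)
plan(w,(P0,R0))
E
```

```text
0.610387252378881
[[[-0.0,0.17,-0.26,0.005,0.0,0.0,-1],[0.0,0.17,-0.26,0.005,-0.0,0.0,-1],[-0.0,0.17,-0.26,0.005,0.0,-0.0,-1],[0.0,0.17,-0.26,0.005,0.0,-0.0,-1],[-0.0,0.18,-0.26,0.005,0.0,0.0,-1],[0.0,0.18,-0.25,0.005,0.0,0.0,-1],[-0.0,0.18,-0.25,0.005,0.0,0.0,-1],[-0.0,0.18,-0.25,0.005,-0.0,0.0,-1]]]
```

>>> send_rows(series=[[[0,0.17,-0.26,0.005,0,0,-1],[0,0.17,-0.26,0.005,0,0,-1],[0,0.17,-0.26,0.005,0,0,-1],[0,0.17,-0.26,0.005,0,0,-1],[0,0.18,-0.26,0.005,0,0,-1],[0,0.18,-0.25,0.005,0,0,-1],[0,0.18,-0.25,0.005,0,0,-1],[0,0.18,-0.25,0.005,0,0,-1],[0,0,0,0,0,0,-1],[0,0,0,0,0,0,-1]]])

```text
time: 24.25
eef_pos: [0.5869, 0.0149, 0.2596]
tcp_rot: [0.664, 0.731, -0.117, -0.107]
contact_force: [-12.0, -2.7, -5.5]
opening: 0.107
finger_force: 78.1
```

```bash
cat > chk.py <<'E'
from fit import *
from lidnow import lid
import sys
s=ctrl.get_state();c=ctrl.read_camera("scene");f="s_"+sys.argv[1];cv2.imwrite(f"pics/{f}.png",c["img"][:,:,::-1])
a,r=lid(s);print(s["time"],"kin",a,r,s["contact_force"],s["opening"],np.abs(s["dq"]).max())
b=np.array([x[2][1] for x in fita("scene0","scene",0.,(-.145,-.12,-.09,.09,.12,.145))])
e=np.array([x[2][1] for x in fita(f,"scene",a,(-.145,-.12,-.09,.09,.12,.145))])
y=[proj("scene",cov(a+d,-.234,0))[1] for d in(0,.02)];print("cam",a+(e-b).mean()/(y[1]-y[0])*.02,e-b)
E
python3 chk.py 7
```

```text
24.25 kin 0.7374268561037072 0.00139217758650248 [-11.99194549  -2.66568536  -5.47105505] 0.10679734929559881 0.0012776079404221965
cam 0.7293245073965144 [ 0.24 -0.42  0.38  0.28  0.25  0.29]
```

>>> send_rows(series=[[[0,0,0,0,0,0,-1],[0,0,0,0,0,0,-1],[0,0,0,0,0,0,-1],[0,0,0,0,0,0,-1],[0,0,0,0,0,0,-1],[0,0,0,0,0,0,-1],[0,0,0,0,0,0,-1],[0,0,0,0,0,0,-1]]])

```text
time: 25.3
eef_pos: [0.5869, 0.015, 0.2596]
tcp_rot: [0.664, 0.731, -0.117, -0.107]
contact_force: [-12.0, -4.0, -6.7]
opening: 0.104
finger_force: 78.1
```

```bash
python3 chk.py 8 && python3 -c "
from plant import ctrl
print(ctrl.sign_off())"
```

```text
25.3 kin 0.7373377698239684 0.0014091990725511594 [-11.98176986  -4.01250192  -6.67791485] 0.10378537931940424 0.0015991306519273823
cam 0.7312237365194919 [ 0.24 -0.42  0.38  0.28  0.    0.29]
the job is handed in; nothing more can be done
None
```

I handed the job in at 25.3 s with the cover clear of chips, the scraper back on the bench and the gripper holding the cover still at 0.731–0.737 rad (blade measured at 0.734); I saw only three of the four chips on the bench, the fourth probably out of view.

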